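# Clear the canape boards into a square pile on the free stand

## Task

Clear up after plating: stand any lidded pots that are still on the wooden canape boards upright in the aluminium tray, without tipping them over. Then stack all the boards that are there in one neat pile on whichever of the two low stands is free, the biggest at the bottom and each smaller one on top of the next, every board centred on the stand and squared up lengthwise with it. Leave the amber jar on its stand and the cork trivet where they are.

Things in the scene. Friction and masses are not known exactly. Their poses are not given: they have to be found in the camera images.
- board_1: Flat wooden canape board, 165 mm long (its x) by 66 mm wide (its y) and 18 mm thick, size 1 of 5 (1 the biggest), about 147 g; at the start it lies flat on the worktop. Origin: centre of its underside; z is up through the thickness. A lidded pot may be standing on it at the start.
- board_2: Flat wooden canape board, 150 mm long (its x) by 63 mm wide (its y) and 18 mm thick, size 2 of 5 (1 the biggest), about 128 g; at the start it lies flat on the worktop. Origin: centre of its underside; z is up through the thickness. A lidded pot may be standing on it at the start.
- board_3: Flat wooden canape board, 135 mm long (its x) by 60 mm wide (its y) and 18 mm thick, size 3 of 5 (1 the biggest), about 109 g; at the start it lies flat on the worktop. Origin: centre of its underside; z is up through the thickness. A lidded pot may be standing on it at the start.
- board_4: Flat wooden canape board, 120 mm long (its x) by 57 mm wide (its y) and 18 mm thick, size 4 of 5 (1 the biggest), about 92 g; at the start it lies flat on the worktop. Origin: centre of its underside; z is up through the thickness. Not always there (None when absent).
- board_5: Flat wooden canape board, 105 mm long (its x) by 54 mm wide (its y) and 18 mm thick, size 5 of 5 (1 the biggest), about 77 g; at the start it lies flat on the worktop. Origin: centre of its underside; z is up through the thickness. Not always there (None when absent).
- stand_a: Fixed low stand of dark wood on a steel foot, left (+y) side of the robot; level top 120 mm long (its x) by 50 mm wide (its y), narrower than any board, 50 mm above the worktop. Origin: centre of its underside. z up.
- jar_a: Amber glass storage jar with cork lid, 58 mm across, 85 mm tall, standing on the top of stand_a at the start. Exactly one of jar_a and jar_b is there (the other is None): its stand is taken. Origin: centre of its underside, z up.
- stand_b: Fixed low stand of dark wood on a steel foot, right (-y) side of the robot; level top 120 mm long (its x) by 50 mm wide (its y), narrower than any board, 50 mm above the worktop. Origin: centre of its underside. z up.
- jar_b: Amber glass storage jar with cork lid, 58 mm across, 85 mm tall, standing on the top of stand_b at the start. Exactly one of jar_a and jar_b is there (the other is None): its stand is taken. Origin: centre of its underside, z up.
- tray: Fixed shallow aluminium tray, 190 mm (its x) by 140 mm (its y), rim 20 mm high, walls and floor 4 mm thick; on the left or the right beyond a stand. Origin: centre of its underside, z up.
- pot_1: Small white ceramic pot with a flat steel lid fixed on it, 55 mm across, 52 mm tall, about 150 g, standing on board_1 at the start. Two or all three of the pots are there (None when absent). Origin: centre of its underside, z up.
- pot_2: Small white ceramic pot with a flat steel lid fixed on it, 55 mm across, 52 mm tall, about 150 g, standing on board_2 at the start. Two or all three of the pots are there (None when absent). Origin: centre of its underside, z up.
- pot_3: Small white ceramic pot with a flat steel lid fixed on it, 55 mm across, 52 mm tall, about 150 g, standing on board_3 at the start. Two or all three of the pots are there (None when absent). Origin: centre of its underside, z up.
- trivet: Round cork trivet, 90 mm across, 16 mm thick, lying among the boards; not part of the job, leave it. Origin: centre of its underside.
- deli_box: Fixed white plastic lidded box, 176 mm (its x) by 116 mm (its y), 62 mm high, on the side where the tray is not; not part of the job. Origin: centre of its underside.
There are look-alikes about, which are no part of the job. What is shaped like the board_5 but blue is not meant.

How it is judged (in metres and radians):
At the end, for the whole second after the job is handed in: All boards present lie flat and at rest in one pile on one stand, biggest lowest, board_1 on the stand's top, each centre within 13 mm of the stand's centre and each length within 8 degrees of the stand's; every pot present stands upright on the tray's floor, inside its rim (((horizontal distance between each of board_1, board_2, board_3, board_4, board_5 and stand_a below 0.013 m and angle between the x axis of each of board_1, board_2, board_3, board_4, board_5 and the x axis of stand_a, either way round below 0.14 rad and z of board_1 in the frame of stand_a between 0.045 and 0.056 m) or (horizontal distance between each of board_1, board_2, board_3, board_4, board_5 and stand_b below 0.013 m and angle between the x axis of each of board_1, board_2, board_3, board_4, board_5 and the x axis of stand_b, either way round below 0.14 rad and z of board_1 in the frame of stand_b between 0.045 and 0.056 m)) and z of each of board_2, board_3, board_4, board_5 in the frame of board_1 above 0.0108 m and z of each of board_3, board_4, board_5 in the frame of board_2 above 0.0108 m and z of each of board_4, board_5 in the frame of board_3 above 0.0108 m and z of board_5 in the frame of board_4 above 0.0108 m and z of board_3 in the frame of board_1 below 0.042 m and z of board_5 in the frame of board_3 below 0.042 m and angle between each of board_1, board_2, board_3, board_4, board_5's own z axis and vertical below 0.07 rad and linear speed of each of board_1, board_2, board_3, board_4, board_5, pot_1, pot_2, pot_3 below 0.02 m/s and x of pot_1 in the frame of tray between -0.08 and 0.08 m and y of pot_1 in the frame of tray between -0.055 and 0.055 m and z of each of pot_1, pot_2, pot_3 in the frame of tray below 0.012 m and angle between each of pot_1, pot_2, pot_3's own z axis and vertical below 0.12 rad and x of pot_2 in the frame of tray between -0.08 and 0.08 m and y of pot_2 in the frame of tray between -0.055 and 0.055 m and x of pot_3 in the frame of tray between -0.08 and 0.08 m and y of pot_3 in the frame of tray between -0.055 and 0.055 m); the robot touches nothing.
It fails at once if the amber jar on its stand is pushed, moved or tipped (over 25 mm or 25 degrees) (distance of any of jar_a, jar_b from where it was at the start of the episode above 0.025 m or angle between any of jar_a, jar_b's own z axis and vertical above 0.44 rad).
It fails at once if a pot is tipped over (leans more than 40 degrees) (angle between any of pot_1, pot_2, pot_3's own z axis and vertical above 0.7 rad).
It fails at once if the cork trivet is shifted more than 40 mm (distance of trivet from where it was at the start of the episode above 0.04 m).
Of jar_a, jar_b only 1 to 1 are there at a start; the rules pass over those that are not, and their reading is None.
Of board_4, board_5 only 1 to 2 are there at a start; the rules pass over those that are not, and their reading is None.
Of pot_1, pot_2, pot_3 only 2 to 3 are there at a start; the rules pass over those that are not, and their reading is None.
At some moment in a run one of board_4, board_5 may be knocked a few centimetres aside while the robot is not near it.
It also fails if it takes over 208 s, if anything falls off the work surface, if the arm or the gripper's body presses on something with over 40 N, if the wrist force passes 120 N, or if a joint passes its speed limit or range.

## Robot

A 7-joint arm with a two-finger parallel gripper is mounted at the origin on the work surface. World frame = base frame: x ahead of the robot, y to its left, z up, the work surface at z = 0. Lengths are in m, angles in degrees, forces in N, time in s.
With the tool pointing down it reaches from about 0.425 to 0.875 m from the base axis. Payload 4.7 kg.
Tool frame: the origin (TCP) lies midway between the tips of the shut fingers; the grasp point (between the pads) lies manip.grip_depth behind it (manip.grip_depth is the distance from the TCP to the grasp point, in m); z points along the fingers, y is the line along which they close (so a half turn about z gives the same grasp; the last joint's range is limited). The gripper opens to 87 mm and grips with 3 to 60 N. Pads are 19 mm wide; open, the fingers measure 117 mm over their backs; the gripper's body (75 mm by 190 mm) begins 51 mm behind the grasp point.
Start: joints at [0.808, 18.392, -4.016, 83.108, 1.295, 78.541, -3.26], TCP at [0.65, -0, 0.223] pointing down, gripper open.
Joint ranges: [-163.93, 163.93], [-17.29, 119.83], [-79.2, 71.16], [3.27, 140.29], [-89.18, 269.18], [5.43, 117.66], [-154.24, 154.24]. Speed limits (degrees/s): [147.25, 147.25, 180, 180, 180, 180, 180].

## Interface

Orientations are given as [roll, pitch, yaw] about the fixed x, y, z axes, in that order (R = Rz(yaw) Ry(pitch) Rx(roll)).
In Python, from bench import manip gives the robot as it stands. Calls block until the motion is done:
- manip.move_to(position, orientation): joint-space move of the TCP to a pose.
- manip.servo_line(position, feed=0.15, rotation=None): straight line of the TCP; rotation=None keeps the orientation; feed is the mean speed in m/s.
- manip.move_joints(angles): joint-space move.
- manip.gripper_to(opening, f_grip=None): finger opening in m; f_grip is the grip in N (None keeps the last); returns when the fingers have stopped.
- manip.pause(seconds).
- manip.ik(position, orientation): joint angles nearest the present ones, or None.
- manip.camera(name): name is "scene" or "side" or "wrist"; returns a dict with "img" (480x640x3 uint8, red, green, blue), "z_map" (480x640 float32, m along the optical axis (not along the pixel's ray), 0 where there is no reading), "vertical_fov" (degrees; the focal length in pixels is half the picture's height over the tangent of half this angle, whatever the lens; pixels are square), "cx", "cy" (the principal point, pixels), "cam_to_world" (4x4, takes a point from camera to world coordinates). Camera axes: x right, y down, z forward; pixel columns grow to the right and rows downward; lengths in m; the calibration is good to about 2 mm. The wrist camera is an equidistant fisheye: a pixel r from the principal point sees the ray r / f radians off the axis. A picture is of the moment at which its call begins.
A pose or a line that the arm cannot do raises manip.MotionError and nothing moves.
- manip.job_done(): hands the job in; it is judged then, once.
Trained networks look in the newest picture that a camera, given by its name, has taken for a name from the list of things; names that differ only in an ending like _2 or _b are one class to them, and where a whole thing is asked for, a point or a joint stands for the part that bears it (a point fixed in the world has none). Each returns a list of dicts, best first, with "confidence" (0 to 1); they miss things now and then, are a little off and sometimes report something else, mostly with a low value. They report only what shows in the picture. A call takes as long as a camera call. They do not tell look-alikes from the thing itself.
- manip.look_for(target, camera): "at" ([column, row] in pixels, amid what is visible of it).
Readings, each from a call of its own:
- manip.get_t(): time.
- manip.get_qpos(): joint angles.
- manip.get_joint_vel(): joint speeds.
- manip.get_joint_torque(): joint torques, N m.
- manip.get_position(): TCP position.
- manip.get_tcp_rot(): TCP orientation.
- manip.get_wrist_force(): force on the tool from outside, world axes, zero at the start.
- manip.get_torque(): the same for the moment, N m.
- manip.get_gripper_width(): finger opening in m.
- manip.get_gripper_force(): force on a finger pad.
Only numpy, scipy, OpenCV 4.12 (cv2) and the standard library are available. Lean on these libraries where they do the work, as an engineer would, in place of code of your own. Each camera call takes 0.05 s, during which the arm holds its last target. There are 200 camera calls.

## Working session

There is one attempt and no reset: what is moved stays moved. The work goes in short steps, each a Python script; the robot and the scene stay as the last script left them, time stands still between calls to the robot, and variables do not carry over. Pictures are saved under pics/ and viewed, at most 14 in all, crops included, and the job is handed in when it is done.

```bash
mkdir -p pics; ls
cat > h.py <<'E'
import numpy as np, cv2
from bench import manip as m
def cloud(c):
    h,w=c["z_map"].shape; f=h/2/np.tan(np.radians(c["vertical_fov"])/2)
    u,v=np.meshgrid(np.arange(w),np.arange(h)); z=c["z_map"]
    P=np.stack([(u-c["cx"])/f*z,(v-c["cy"])/f*z,z,np.ones_like(z)],-1)@np.array(c["cam_to_world"]).T
    P=P[...,:3]; P[z<=0]=np.nan
    return P
def save(c,n): cv2.imwrite("pics/"+n,cv2.cvtColor(c["img"],cv2.COLOR_RGB2BGR))
E
python3 - <<'E'
from h import *
for n in("scene","side"):
    c=m.camera(n); save(c,n+"0.png"); P=cloud(c); np.save(n+"P.npy",P); np.save(n+"I.npy",c["img"])
    print(n,c["vertical_fov"],c["cx"],c["cy"],np.round(c["cam_to_world"],3).tolist())
    for t in("board_1","pot_1","stand_a","jar_a","tray","trivet","deli_box"):
        for d in m.look_for(t,n):
            u,v=map(int,d["at"]); print(t,round(d["confidence"],2),(u,v),np.round(P[v,u],3))
print(m.grip_depth,m.get_tcp_rot(),m.get_t())
E
```

```text
pics
scene 45.87541774972265 315.90315528145396 234.77868339313906 [[-0.62, 0.557, -0.553, 1.218], [0.784, 0.458, -0.418, 0.553], [0.021, -0.693, -0.721, 0.929], [0.0, 0.0, 0.0, 1.0]]
board_1 0.96 (210, 242) [ 0.686 -0.139  0.021]
board_1 0.96 (269, 261) [ 0.647 -0.002  0.022]
board_1 0.88 (513, 309) [0.434 0.457 0.022]
board_1 0.82 (381, 241) [0.444 0.148 0.02 ]
board_1 0.82 (468, 388) [0.644 0.468 0.018]
board_1 0.72 (336, 291) [0.62  0.156 0.021]
board_1 0.67 (221, 224) [ 0.662 -0.122  0.068]
board_1 0.56 (269, 198) [ 0.498 -0.134  0.021]
pot_1 0.78 (276, 181) [ 0.478 -0.128  0.064]
pot_1 0.6 (221, 224) [ 0.662 -0.122  0.068]
pot_1 0.28 (445, 267) [0.451 0.306 0.054]
stand_a 0.81 (445, 266) [0.448 0.304 0.053]
stand_a 0.49 (245, 158) [ 0.411 -0.295  0.006]
jar_a 0.67 (465, 237) [0.413 0.316 0.119]
tray 0.79 (189, 191) [ 0.591 -0.311  0.006]
trivet 0.62 (321, 218) [ 0.469 -0.001  0.016]
deli_box 0.67 (274, 181) [ 0.479 -0.133  0.062]
deli_box 0.58 (404, 321) [0.625 0.315 0.065]
side 54.737677190613475 323.84998266286726 251.2825666450519 [[-0.992, -0.07, 0.104, 0.41], [-0.125, 0.59
[... 190 characters left out ...]
 0.382 -0.401  0.015]
board_1 0.75 (351, 307) [0.444 0.146 0.015]
board_1 0.72 (268, 224) [ 0.673 -0.126  0.014]
board_1 0.66 (268, 259) [0.641 0.014 0.015]
board_1 0.58 (264, 305) [0.616 0.16  0.015]
board_1 0.55 (346, 448) [0.428 0.442 0.014]
pot_1 0.83 (358, 217) [ 0.449 -0.117  0.058]
pot_1 0.74 (280, 211) [ 0.635 -0.107  0.067]
stand_a 0.82 (368, 374) [0.403 0.336 0.054]
stand_a 0.8 (393, 196) [ 0.366 -0.257  0.039]
stand_a 0.27 (269, 259) [0.639 0.013 0.014]
jar_a 0.58 (376, 346) [0.394 0.335 0.12 ]
tray 0.97 (316, 193) [ 0.579 -0.317  0.   ]
trivet 0.64 (346, 261) [0.466 0.    0.015]
deli_box 0.92 (253, 363) [0.589 0.34  0.059]
0.0187 [1.79995159e+02 2.65666819e-03 8.99972053e+01] 0.8
```

View pics/scene0.png

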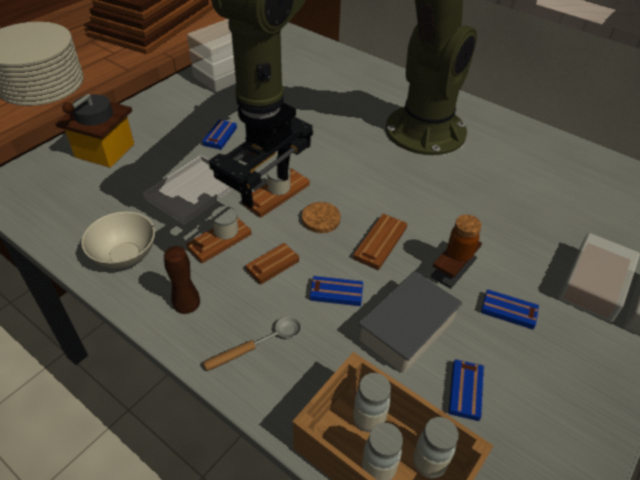

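View pics/side0.png

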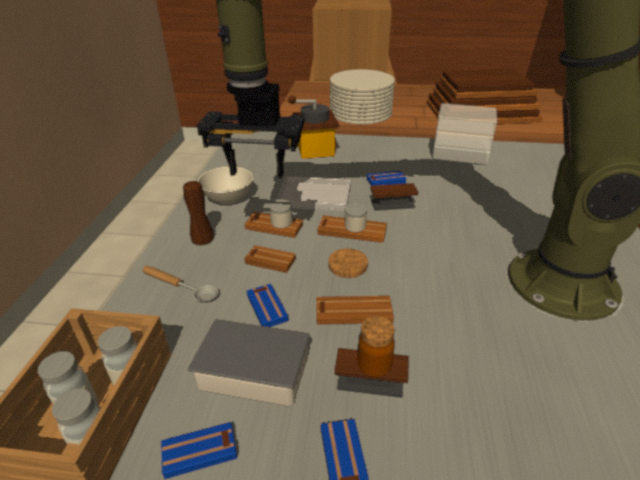

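```bash
cat >> h.py <<'E'
def fish(c):
    h,w=c["z_map"].shape; f=h/2/np.tan(np.radians(c["vertical_fov"])/2)
    u,v=np.meshgrid(np.arange(w),np.arange(h)); z=c["z_map"]
    x=u-c["cx"];y=v-c["cy"];r=np.hypot(x,y)+1e-9;k=np.tan(np.minimum(r/f,1.5))/r*z
    P=np.stack([x*k,y*k,z,np.ones_like(z)],-1)@np.array(c["cam_to_world"]).T
    P=P[...,:3]; P[(z<=0)|(r/f>1.2)]=np.nan
    return P
def wood(P,I,zlo,zhi):
    """wood/any-coloured blobs in height band -> min-area rects on a 1 mm grid"""
    hsv=cv2.cvtColor(I,cv2.COLOR_RGB2HSV)
    k=np.isfinite(P[...,2])&(P[...,2]>zlo)&(P[...,2]<zhi)&((hsv[...,0]<22)&(hsv[...,1]>90))
    return P[k]
def rects(Q,minA=1500,res=.001):
    g=np.zeros((1100,700),np.uint8)  # y -.55.. .55, x .2...9
    i=((Q[:,1]+.55)/res).astype(int);j=((Q[:,0]-.2)/res).astype(int)
    ok=(i>=0)&(i<1100)&(j>=0)&(j<700); g[i[ok],j[ok]]=1
    g=cv2.morphologyEx(g,cv2.MORPH_CLOSE,np.ones((7,7)))
    g=cv2.morphologyEx(g,cv2.MORPH_OPEN,np.ones((7,7)))
    out=[]
    for ct in cv2.findContours(g,cv2.RETR_EXTERNAL,cv2.CHAIN_APPROX_NONE)[0]:
        if cv2.contourArea(ct)<minA: continue
        (x,y),(a,b),t=cv2.minAreaRect(ct)
        if a<b: a,b,t=b,a,t+90
        t=(t+90)%180-90
        out.append((x*res+.2,y*res-.55,a,b,t,cv2.contourArea(ct)))
    return out
E
python3 - <<'E'
from h import *
m.move_to([0.56,-0.14,0.42],[180,0,90])
for n in("wrist","scene","side"):
    c=m.camera(n); save(c,n+"1.png"); P=fish(c) if n=="wrist" else cloud(c); np.savez(n+"1.npz",P=P,I=c["img"])
    print(n,c["vertical_fov"],[tuple(np.round(r,3)) for r in rects(wood(P,c["img"],.008,.03))])
    print(" hi",[tuple(np.round(r,3)) for r in rects(wood(P,c["img"],.042,.06),800)])
    k=np.isfinite(P[...,2])&(P[...,2]>.062)&(P[...,2]<.08); print(" pots",[tuple(np.round(r,3)) for r in rects(P[k],500)])
    for t in("stand_a","pot_1","board_1","tray"):
        for d in m.look_for(t,n):
            u,v=map(int,d["at"]); print(t,round(d["confidence"],2),(u,v),np.round(P[v,u],3))
print(m.get_t())
E
```

```text
wrist 65.70646984690485 [(np.float64(0.437), np.float64(0.14), np.float64(149.857), np.float64(64.117), np.float64(7.853), np.float64(8897.0)), (np.float64(0.638), np.float64(-0.002), np.float64(104.897), np.float64(54.831), np.float64(-11.725), np.float64(5381.5)), (np.float64(0.462), np.float64(-0.009), np.float64(89.095), np.float64(87.681), np.float64(-45.0), np.float64(6040.5)), (np.float64(0.413), np.float64(-0.14), np.float64(67.509), np.float64(66.713), np.float64(83.774), np.float64(2671.0)), (np.float64(0.693), np.float64(-0.146), np.float64(66.955), np.float64(60.919), np.float64(-7.431), np.float64(3090.0)), (np.float64(0.504), np.float64(-0.148), np.float64(82.206), np.float64(66.906), np.float64(-5.194), np.float64(4447.0))]
 hi [(np.float64(0.343), np.float64(-0.281), np.float64(79.925), np.float64(31.8), np.float64(13.707), np.float64(1776.0))]
 pots [(np.float64(0.639), np.float64(-0.138), np.float64(54.0), np.float64(51.0), np.float64(-90.0), np.float64(2189.5)), (np.float64(0.456), np.float64(-0.142), np.float64(53.0), np.float64(53.0), np.float64(-90.0), np.float6
[... 3875 characters left out ...]
loat64(0.457), np.float64(-0.138), np.float64(52.0), np.float64(52.0), np.float64(-90.0), np.float64(2070.0))]
stand_a 0.86 (391, 195) [ 0.371 -0.26   0.04 ]
stand_a 0.79 (367, 376) [0.404 0.331 0.043]
pot_1 0.91 (359, 219) [ 0.446 -0.113  0.055]
pot_1 0.71 (280, 213) [ 0.636 -0.108  0.061]
board_1 0.83 (267, 227) [ 0.671 -0.11   0.017]
board_1 0.8 (263, 307) [0.617 0.168 0.016]
board_1 0.73 (197, 450) [0.644 0.473 0.016]
board_1 0.72 (347, 227) [ 0.475 -0.121  0.025]
board_1 0.7 (343, 450) [0.432 0.447 0.017]
board_1 0.63 (387, 176) [ 0.382 -0.413  0.015]
board_1 0.6 (351, 308) [0.443 0.15  0.016]
board_1 0.56 (267, 261) [0.641 0.024 0.017]
tray 0.95 (315, 194) [ 0.58  -0.308  0.002]
2.5583
```

View pics/wrist1.png

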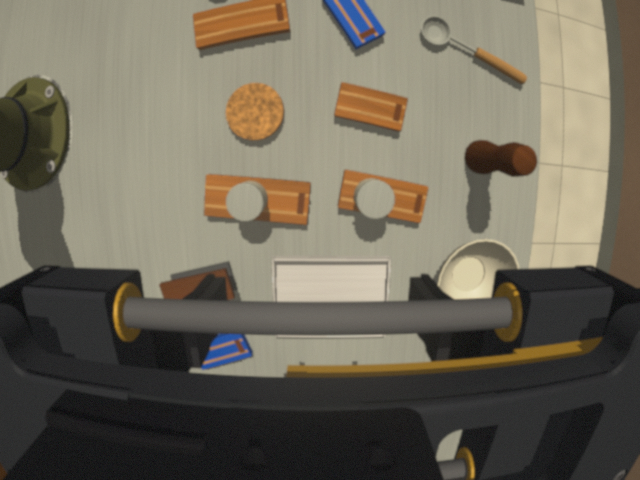

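```bash
cat >> h.py <<'E'
def pick(x,y,z,yaw,op=.087,f=30,up=.16):
    m.gripper_to(op); m.move_to([x,y,up],[180,0,yaw]); m.servo_line([x,y,z],feed=.12)
    m.gripper_to(0,f_grip=f); w=m.get_gripper_width()
    m.servo_line([x,y,up],feed=.12); print("picked width",w,m.get_gripper_width(),m.get_gripper_force(),m.get_t()); return w
def place(x,y,z,yaw,op=.08,up=.18):
    m.move_to([x,y,up],[180,0,yaw]); m.servo_line([x,y,z+.02],feed=.12); m.servo_line([x,y,z],feed=.04)
    print("contact F",np.round(m.get_wrist_force(),1),np.round(m.get_position(),4))
    m.gripper_to(op); m.pause(.2); m.servo_line([x,y,up],feed=.15); print("placed",m.get_t())
E
python3 - <<'E'
from h import *
for n in("wrist","scene","side"):
    d=np.load(n+"1.npz"); P=d["P"]; k=np.isfinite(P[...,2])&(P[...,2]>.012)&(P[...,2]<.027)&(P[...,0]>.46)&(P[...,0]<.72)&(P[...,1]<-.205)&(P[...,1]>-.42)
    g=P[k][:,:2]; (c,s,t)=cv2.minAreaRect(g.astype(np.float32)); print(n,c,s,t, len(g), np.percentile(g,[1,99],axis=0).round(3).tolist())
for p in [(.457,-.14,.036),(.641,-.135,.036),(.54,-.31,.026),(.63,-.31,.026),(.366,-.281,.055),(.438,.142,.004)]:
    for yw in (0,13,-5,180): 
        q=m.ik(list(p),[180,0,yw]); print(p,yw,None if q is None else np.round(q,0)[[4,6]])
E
```

```text
wrist (0.580281674861908, -0.30820927023887634) (0.1908220648765564, 0.14214539527893066) 0.2889269292354584 1048 [[0.486, -0.379], [0.675, -0.238]]
scene (0.5816684365272522, -0.3075384199619293) (0.1952732652425766, 0.14793246984481812) 0.6698459386825562 892 [[0.486, -0.379], [0.677, -0.236]]
side (0.5828507542610168, -0.30633458495140076) (0.19021199643611908, 0.15030689537525177) 0.2321774810552597 348 [[0.488, -0.378], [0.677, -0.233]]
(0.457, -0.14, 0.036) 0 [ -1. -76.]
(0.457, -0.14, 0.036) 13 [ -0. -63.]
(0.457, -0.14, 0.036) -5 [ -1. -81.]
(0.457, -0.14, 0.036) 180 [  0. 104.]
(0.641, -0.135, 0.036) 0 [ -3. -78.]
(0.641, -0.135, 0.036) 13 [ -2. -66.]
(0.641, -0.135, 0.036) -5 [ -3. -83.]
(0.641, -0.135, 0.036) 180 [ 3. 97.]
(0.54, -0.31, 0.026) 0 [ -6. -58.]
(0.54, -0.31, 0.026) 13 [ -6. -45.]
(0.54, -0.31, 0.026) -5 [ -6. -63.]
(0.54, -0.31, 0.026) 180 [ -0. 118.]
(0.63, -0.31, 0.026) 0 [ -7. -61.]
(0.63, -0.31, 0.026) 13 [ -7. -49.]
(0.63, -0.31, 0.026) -5 [ -7. -66.]
(0.63, -0.31, 0.026) 180 [  1. 113.]
(0.366, -0.281, 0.055) 0 [ -1. -55.]
(0.366, -0.281, 0.055) 13 [ -1. -42.]
(0.366, -0.281, 0.055) -5 [ -1. -60.]
(0.366, -0.281, 0.055) 180 [ -1. 125.]
(0.438, 0.142, 0.004) 0 [   4. -114.]
(0.438, 0.142, 0.004) 13 [   4. -101.]
(0.438, 0.142, 0.004) -5 [   4. -119.]
(0.438, 0.142, 0.004) 180 [ 4. 65.]
```

Run:
```python
from h import *
w=pick(.641,-.135,.037,0)
if abs(w-.055)<.004: place(.627,-.307,.024,0)
w=pick(.457,-.140,.037,0)
if abs(w-.055)<.004: place(.536,-.307,.024,0)
m.move_to([0.52,-0.05,0.42],[180,0,90])
for n in("wrist","scene","side"):
    c=m.camera(n); save(c,n+"2.png"); P=fish(c) if n=="wrist" else cloud(c)
    print(n,[np.round(r,3).tolist() for r in rects(wood(P,c["img"],.008,.03)) if r[0]<.75])
    print(" hi",[np.round(r,3).tolist() for r in rects(wood(P,c["img"],.042,.06),800)])
    k=np.isfinite(P[...,2])&(P[...,2]>.048)&(P[...,2]<.07)&(P[...,1]<-.2)&(P[...,0]>.46); print(" pots",[np.round(r,3).tolist() for r in rects(P[k],500)])
```

```text
picked width 0.05314078922047441 0.053018577477923594 29.612198635877576 7.2
contact F [ 0.6 -0.  -1.5] [ 0.6269 -0.307   0.0236]
placed 12.0167
picked width 0.05354485583513249 0.05320747189419567 29.7572934825439 16.4583
contact F [-0.6  0.6 -1.9] [ 0.5359 -0.307   0.0236]
placed 21.3167
wrist [[0.437, 0.141, 149.624, 63.64, 8.13, 9088.0], [0.654, 0.025, 104.922, 54.716, -11.31, 5346.0], [0.462, -0.009, 87.0, 87.0, -90.0, 6005.0], [0.659, -0.14, 135.558, 61.55, -9.972, 7779.0], [0.462, -0.144, 164.928, 66.53, -4.939, 10455.0]]
 hi [[0.388, -0.292, 75.0, 37.0, 0.0, 2012.5]]
 pots [[0.624, -0.304, 53.0, 45.0, 0.0, 1995.0], [0.534, -0.303, 54.0, 46.0, 0.0, 2037.5]]
scene [[0.438, 0.142, 152.341, 63.415, 8.054, 9052.0], [0.656, 0.027, 106.049, 55.974, -10.491, 5457.5], [0.462, -0.007, 89.0, 87.0, 0.0, 6033.0], [0.661, -0.138, 136.707, 62.39, -9.782, 7825.5], [0.464, -0.143, 166.347, 67.147, -5.484, 10454.0]]
 hi [[0.435, 0.304, 49.235, 45.511, 88.568, 2036.0], [0.366, -0.283, 119.637, 49.569, 12.529, 5104.5]]
 pots [[0.756, -0.295, 64.396, 14.822, -69.044, 517.5], [0.536, -0.305, 53.0, 52.0, 0.0, 2190.5], [0.626, -0.307, 54.0, 53.0, -90.0, 2194.5], [0.819, -0.334, 91.165, 21.47, -1.364, 828.0]]
side [[0.438, 0.145, 149.482, 64.347, 8.13, 8918.0], [0.656, 0.029, 105.27, 55.666, -11.094, 5336.0], [0.462, -0.005, 88.0, 87.0, -90.0, 5982.0], [0.662, -0.137, 135.276, 61.691, -9.841, 7304.0], [0.464, -0.14, 163.598, 68.898, -5.194, 10269.5]]
 hi [[0.356, 0.309, 49.54, 33.245, 87.797, 1287.0], [0.435, 0.306, 51.0, 42.0, -90.0, 1694.0], [0.365, -0.28, 118.955, 48.832, 12.407, 4573.0]]
 pots [[0.541, -0.288, 40.559, 18.853, -7.125, 534.5], [0.53, -0.312, 52.324, 33.094, -26.565, 795.0], [0.626, -0.303, 56.0, 49.0, -90.0, 1585.5]]
```

View pics/scene2.png

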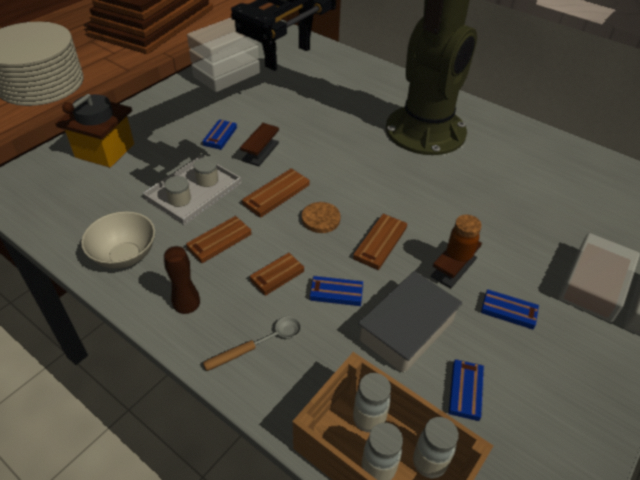

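Both pots stand in the tray (scene pixels 178,192 and 205,173). Board_5 has been knocked to (0.655, 0.027) and now shows at pixel 277,272. Next come boards 1 and 2.

```bash
cat >> h.py <<'E'
SX,SY,SW=.366,-.2815,12.7
E
python3 - <<'E'
from h import *
w=pick(.4635,-.142,.004,-5.2,f=40)
if abs(w-.066)<.005: place(SX,SY,.055,SW,op=.085)
w=pick(.438,.1425,.004,8.1,f=40)
if abs(w-.063)<.005: place(SX,SY,.073,SW,op=.085)
m.move_to([0.52,-0.05,0.42],[180,0,90])
for n in("wrist","scene","side"):
    c=m.camera(n); save(c,n+"3.png"); P=fish(c) if n=="wrist" else cloud(c)
    print(n,[np.round(r,3).tolist() for r in rects(wood(P,c["img"],.008,.03)) if r[0]<.75])
    print(" pile",[np.round(r,3).tolist() for r in rects(wood(P,c["img"],.076,.096),800)])
E
```

```text
picked width 0.0652930637876485 0.06572111846122522 39.99859392642975 27.9917
contact F [-0.   0.7 -0.9] [ 0.3659 -0.2814  0.0547]
placed 32.2417
picked width 0.06277891453329146 0.06257577088755098 39.998905062675476 37.5833
contact F [ 0.   0.4 -1.8] [ 0.366  -0.2815  0.0729]
placed 42.4667
wrist [[0.654, 0.025, 105.032, 54.331, -11.634, 5352.5], [0.462, -0.009, 87.0, 87.0, -90.0, 5980.0], [0.659, -0.14, 134.909, 60.609, -9.972, 7756.0]]
 pile [[0.384, -0.28, 112.128, 57.931, 11.821, 4648.5]]
scene [[0.655, 0.026, 106.295, 57.462, -11.31, 5462.5], [0.464, -0.007, 89.284, 89.197, -15.255, 6040.5], [0.662, -0.138, 136.065, 62.915, -9.964, 7851.0]]
 pile [[0.366, -0.281, 153.972, 64.532, 13.241, 8857.0]]
side [[0.657, 0.029, 107.079, 55.893, -11.31, 5333.0], [0.462, -0.004, 88.0, 87.0, -90.0, 5934.5], [0.661, -0.136, 134.686, 62.589, -10.042, 7436.0]]
 pile [[0.368, -0.279, 149.68, 67.569, 13.092, 7967.0]]
```

View pics/scene3.png

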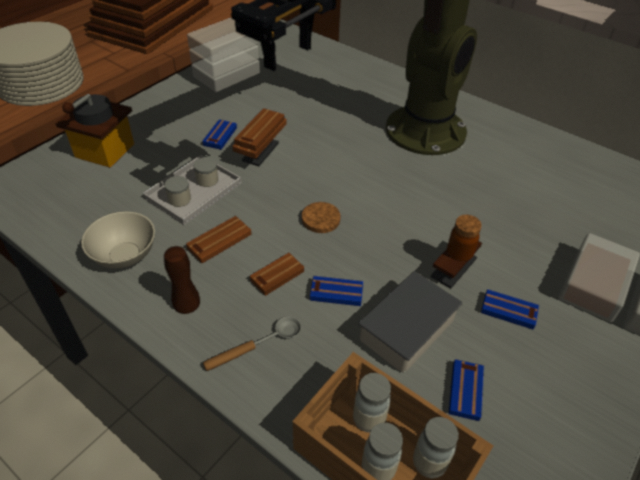

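Boards 1 and 2 are stacked and centred on the stand (pixel 260,133). Next are boards 3 and 5, with board 5 checked again just before the pick.

Run:
```python
from h import *
w=pick(.661,-.138,.004,-9.9,f=40)
if abs(w-.060)<.005: place(SX,SY,.091,SW,op=.082,up=.2)
m.move_to([0.52,-0.05,0.3],[180,0,45])
c=m.camera("scene"); r=[r for r in rects(wood(cloud(c),c["img"],.008,.03)) if abs(r[2]-105)<6 and r[0]<.75]; print(r)
x,y,a=r[0][0],r[0][1]+.0005,r[0][4]
w=pick(x,y,.004,a,f=40,up=.2)
if abs(w-.054)<.005: place(SX,SY,.109,SW,op=.08,up=.22)
m.move_to([0.55,0.0,0.42],[180,0,90])
for n in("scene","side"):
    c=m.camera(n); save(c,n+"4.png"); P=cloud(c)
    print(n,[np.round(r,3).tolist() for r in rects(wood(P,c["img"],.008,.03)) if r[0]<.75])
    for z in (.068,.086,.104,.122): print(" pile",z,[np.round(r,3).tolist() for r in rects(wood(P,c["img"],z-.008,z+.008),800)])
    k=np.isfinite(P[...,2])&(P[...,2]>.05)&(P[...,2]<.065)&(P[...,1]<-.2)&(P[...,0]>.46)&(P[...,0]<.7); print(" pots",[np.round(r,3).tolist() for r in rects(P[k],500)])
print(m.get_t())
```

```text
picked width 0.05920823365873066 0.05894500634403979 39.999568462371826 49.1917
contact F [-0.9 -0.3 -1.1] [ 0.366  -0.2815  0.0909]
placed 53.7667
[(0.6553793640136719, 0.02705175781250002, 105.37435913085938, 55.880340576171875, -11.888656616210938, 5441.5)]
picked width 0.053462032789215526 0.05351430047328353 39.99973475933075 60.65
contact F [-0.1 -0.8 -0.7] [ 0.366  -0.2815  0.1089]
placed 65.6333
scene [[0.464, -0.007, 87.0, 86.0, 0.0, 5966.5]]
 pile 0.068 []
 pile 0.086 []
 pile 0.104 [[0.792, 0.514, 70.0, 67.0, -90.0, 1237.0], [0.763, 0.415, 110.0, 10.0, -90.0, 924.0], [0.828, 0.32, 141.0, 59.0, 0.0, 1828.5], [0.424, -0.267, 58.134, 22.353, -76.373, 1021.0]]
 pile 0.122 [[0.368, -0.281, 107.486, 56.55, 11.889, 5372.0]]
 pots [[0.626, -0.305, 53.0, 52.0, 0.0, 2211.5], [0.535, -0.307, 55.0, 54.0, -90.0, 2239.5]]
side [[0.463, -0.004, 86.0, 86.0, -90.0, 5982.5]]
 pile 0.068 []
 pile 0.086 []
 pile 0.104 [[0.829, 0.42, 258.0, 140.0, -90.0, 4203.5], [0.386, -0.261, 99.0, 46.0, 0.0, 1247.5], [0.615, -0.533, 106.0, 34.0, 0.0, 1427.5]]
 pile 0.122 [[0.368, -0.278, 103.585, 57.564, 12.995, 4490.0]]
 pots [[0.628, -0.301, 47.0, 47.0, -90.0, 1674.5], [0.537, -0.303, 52.644, 50.313, -60.945, 1743.0]]
67.1917
```

View pics/side4.png

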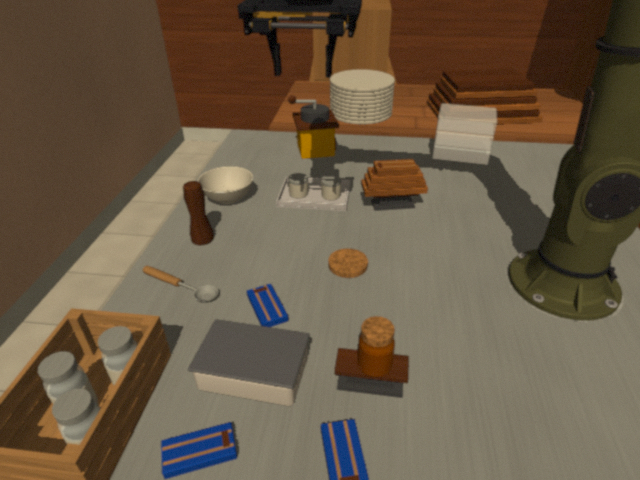

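The side view shows the four-board pile on the stand (395,180), both pots in the tray (298,186 and 331,188), and the jar and trivet where they were. No wooden board is left on the worktop.

```bash
python3 -c "
from bench import manip as m
print(m.job_done())"
```

```text
the job is handed in; nothing more can be done
None
```

I handed the job in at about 67 s: boards 1, 2, 3 and 5 (board_4 was absent) are piled biggest-first within about 3 mm and 1° of stand_b by the last pictures, both pots stand in the tray, and the jar and trivet were left alone; no verdict was shown.

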